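Feed a slide tray through a spring gate

TASK

With one fingertip press the lever bar beside the chute down to swing its gate open, and keep it pressed while another fingertip pushes the white slide tray by its tab along the chute, under the open gate and home against the end stop; the gate must never touch the tray. Then let the bar up so that the gate shuts behind the tray body. Lift nothing, and leave the things standing around where they are.

Things in the scene. Friction and masses are not known exactly. Their poses are not given: they have to be found in the camera images.
- chute: Fixed dark steel feed chute, 94 x 300 mm (x, y). Origin on the desk under the middle of its channel. +y is the direction of travel, towards a black end stop; the end at y = -150 mm is open. Channel: floor at z = 8 mm, x = -23 to +23 mm, between walls 6 mm thick (top z = 19 mm on the -x side, 23 mm on the other). The gate leaf, 5 mm thick, crosses it at y = +55 mm.
- gate (a joint): Gate hinge about the shaft, rad. 0 = shut by its spring: the pale leaf hangs over the channel from x = -20 to +9 mm, lower edge z = 18 mm, and blocks the tray's body but not its neck. Grows to 0.90 (stop) as the lever bar is pressed down; from 0.65 the leaf clears the tray. Shuts by itself when let go. The open leaf stays below z = 75 mm. A tray pushed at it does not open it.
- lever_bar (a point): Axis of the round lever bar (10 mm thick, y = -150 to +60 mm, end arms at y = -144 and +54), outside the chute; this point at chute y = -45. Gate shut: x = -76, z = 44. Top of bar at gate 0.65: z = 25; at 0.75: 21; at the stop: 16 mm, x = -71. Takes 1 to 5 N; a fingertip pressed down on it to z = 18 to 23 mm holds the gate open and can slide along the bar.
- tray: Loose white slide tray, about 0.12 kg, in the channel before the gate. Origin under the centre of its main body (42 x 70 x 20 mm, y = -35 to +35 mm; glass slides lie in it); axes as the chute's. Behind it a neck 18 mm wide, 5 mm high, then the push tab. Home: origin at chute y = +103 mm; the shut leaf then hangs over the neck.
- loupe: Bystander: black loupe, 41 mm wide, 38 mm high, standing on the far (+x) side of the chute; origin under its centre.
- film_can: Bystander: black film canister with grey cap, 34 mm wide, 53 mm high, standing on the far side of the chute; origin under its centre.
- usb_stick: Bystander: green memory stick, 18 x 56 x 8 mm, lying beyond the end stop; origin under its centre.
- lens_cap: Bystander: flat black lens cap, 72 mm wide, 13 mm high, lying before the open end of the chute; origin under its centre.
- shaft_mid (a point): Point on the axis of the gate's steel shaft, which runs parallel to the chute's y between channel and lever bar, at chute x = -40 mm, z = 32 mm, in three black bearing blocks (x = -47 to -33 mm, top z = 38 mm). This point is at y = -40 mm.
- end_stop (a point): Centre of the end stop's face, at chute y = +138 mm, z = 18 mm; the tray's front face rests on it when home.
- tray_tab (a point): Centre of the rear face of the tray's upright push tab (34 mm wide, 6 mm thick, 22 mm high), 71 mm behind the tray's origin and 11 mm above its underside: push here towards the end stop.

How it is judged:
By the outcome, as a careful person would: the job done as asked, in the order asked, and still so for the second after the job is handed in, with the robot touching nothing.
It also fails if it takes over 38 s, if anything falls off the work surface, if the arm or the gripper's body presses on something with over 40 N, if the wrist force passes 120 N, or if a joint passes its speed limit or range.

ROBOT

A 7-joint arm with a two-finger parallel gripper is mounted at the origin on a cart in front of the work surface, level with it; the furniture and walls round the work are solid. World frame = base frame: x ahead of the robot, y to its left, z up, the work surface at z = 0. Lengths are in m, angles in rad, forces in N, time in s.
With the tool pointing down it reaches from about 0.425 to 0.925 m from the base axis. Payload 6.8 kg.
Tool frame: the origin (TCP) lies at the very end of the fingers, on their centre line; the grasp point (between the pads) lies robot.tcp_to_grasp behind it (robot.tcp_to_grasp is the distance from the TCP to the grasp point, in m); z points along the fingers, y is the line along which they close (so a half turn about z gives the same grasp; the last joint's range is limited). The gripper opens to 88 mm and grips with 3 to 60 N. Pads are 20 mm wide; open, the fingers measure 115 mm over their backs; the gripper's body (75 mm by 178 mm) begins 61 mm behind the grasp point.
Start: joints at [0.998, 0.477, 0.022, 1.555, -0.011, 1.109, -0.083], TCP at [0.303, -0.603, 0.223] pointing down, gripper open.
Joint ranges: [-2.96, 2.96], [-0.34, 2.1], [-1.41, 1.46], [0.24, 2.44], [-1.37, 4.51], [0.17, 1.92], [-2.96, 2.96]. Speed limits (rad/s): [2.39, 2.39, 3.14, 3.14, 3.14, 3.14, 3.14].

INTERFACE

Orientations are given as a unit quaternion [w, x, y, z].
In Python, from bench import robot gives the robot as it stands. The module is installed in compiled form; this text tells all that it offers. Calls block until the motion is done:
- robot.reach(position, orientation): joint-space move of the TCP to a pose.
- robot.move_l(position, rotation=None, rate=0.15, f_stop=None): straight line of the TCP; rotation=None keeps the orientation; rate is the mean speed in m/s. With f_stop (N) it stops when the force on the tool has changed by that much, and returns True; else False.
- robot.set_joints(angles): joint-space move.
- robot.move_gripper(opening): finger opening in m; the grip force is fixed at half the most; returns when the fingers have stopped.
- robot.dwell(seconds).
- robot.solve_ik(position, orientation): joint angles nearest the present ones, or None.
- robot.read_camera(name): name is "scene" or "top" or "wrist"; returns a dict with "image" (384x512x3 uint8, red, green, blue), "range_z" (384x512 float32, m along the optical axis (not along the pixel's ray), 0 where there is no reading), "mtx" (3x3 intrinsics, pixels), "R" (3x3) and "t" (3): a world point X has camera coordinates R X + t. Camera axes: x right, y down, z forward; pixel columns grow to the right and rows downward; lengths in m; the calibration is good to about 2 mm. A picture is of the moment at which its call begins.
A pose or a line that the arm cannot do raises robot.IKError and nothing moves.
- robot.hand_in(): hands the job in; it is judged then, once.
Readings, each from a call of its own:
- robot.read_t(): time.
- robot.read_joint_pos(): joint angles.
- robot.read_joint_velocities(): joint speeds.
- robot.read_joint_torque(): joint torques, N m.
- robot.read_position(): TCP position.
- robot.read_tool_rot(): TCP orientation.
- robot.read_ft_force(): force on the tool from outside, world axes, zero at the start.
- robot.read_wrist_torque(): the same for the moment, N m.
- robot.read_width(): finger opening in m.
- robot.read_finger_force(): force on a finger pad.
Only numpy, scipy, OpenCV 4.12 (cv2) and the standard library are available. Lean on these libraries where they do the work, as an engineer would, in place of code of your own. Each camera call takes 0.05 s, during which the arm holds its last target. There are 200 camera calls.

## Working session

There is one attempt and no reset: what is moved stays moved. The work goes in short steps, each a Python script; the robot and the scene stay as the last script left them, time stands still between calls to the robot, and variables do not carry over. Pictures are saved under pics/ and viewed, at most 13 in all, crops included, and the job is handed in when it is done.

```bash
mkdir -p pics
python3 - <<'E'
from bench import robot
import cv2,numpy as np
for n in("scene","top"):
    c=robot.read_camera(n); cv2.imwrite(f"pics/{n}0.png",c["image"][:,:,::-1]); np.savez(f"{n}0.npz",**c)
    print(n,c["mtx"].tolist(),(-c["R"].T@c["t"]).round(3))
print(robot.read_t(),robot.tcp_to_grasp,robot.read_tool_rot(),robot.read_width())
E
```

```text
scene [[483.2107290618696, 0.0, 255.71010405170736], [0.0, 483.2107290618696, 195.8098052485991], [0.0, 0.0, 1.0]] [ 0.281 -0.402  0.812]
top [[411.5272922635069, 0.0, 256.65743026558414], [0.0, 411.5272922635069, 195.57105106694644], [0.0, 0.0, 1.0]] [0.523 0.132 0.901]
0.1 0.0187 [-7.96995805e-04  9.73111741e-01  2.30332032e-01 -2.43631024e-04] 0.08759804635039992
```

View pics/top0.png

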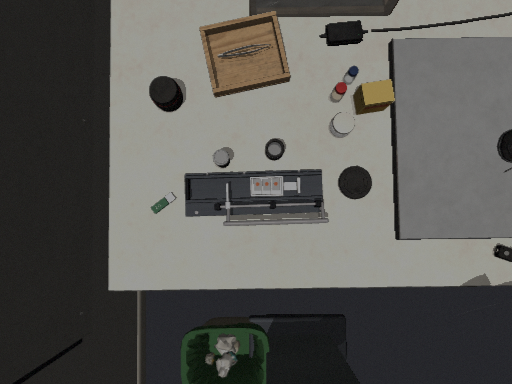

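View pics/scene0.png

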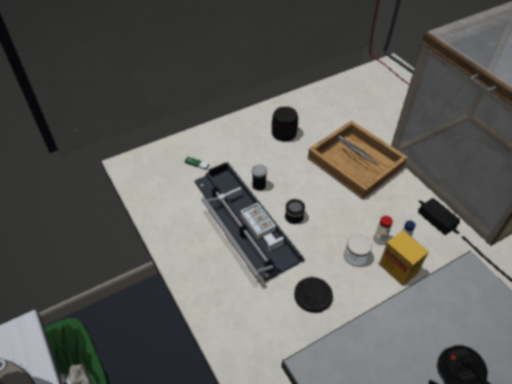

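The top view shows the chute at px (185–323, 170–216), with its end stop to the left, the tray at about (267,186), the tab at about (298,186) and the bar near row 221. I'll enlarge that area.

Run:
```python
import cv2,numpy as np
d=np.load("top0.npz");im=d["image"][:,:,::-1]
cv2.imwrite("pics/top_c.png",cv2.resize(im[145:235,175:335],None,fx=5,fy=5,interpolation=cv2.INTER_CUBIC))
def w(u,v,z):
    K,R,t=d["mtx"],d["R"],d["t"];c=-R.T@t;r=R.T@np.linalg.solve(K,[u,v,1]);return c+r*(z-c[2])/r[2]
for p in[(186,170,.023),(323,170,.023),(267,186,.028),(298,186,.03),(225,222,.049),(327,218,.049)]:
    print(p,w(*p).round(4),d["range_z"][p[1],p[0]])
```

```text
(186, 170, 0.023) [0.6354 0.2895 0.023 ] 0.9097736
(323, 170, 0.023) [ 0.6307 -0.0044  0.023 ] 0.90466666
(267, 186, 0.028) [0.5977 0.1162 0.028 ] 0.8802373
(298, 186, 0.03) [0.5965 0.0505 0.03  ] 0.87080353
(225, 222, 0.049) [0.5226 0.2046 0.049 ] 0.8516955
(327, 218, 0.049) [ 0.5277 -0.0061  0.049 ] 0.8551636
```

View pics/top_c.png

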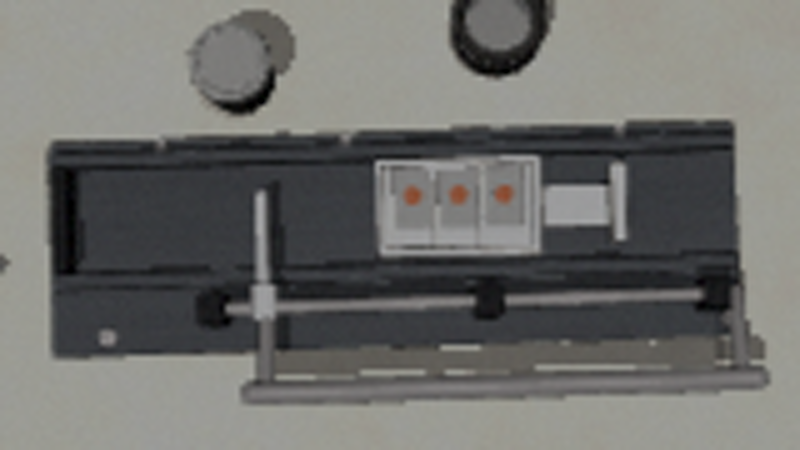

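```bash
cat > h.py <<'E'
import numpy as np
d=np.load("top0.npz");K,R,t=d["mtx"],d["R"],d["t"]
def w(u,v,z):
    c=-R.T@t;r=R.T@np.linalg.solve(K,[u,v,1]);return c+r*(z-c[2])/r[2]
def wc(a,b,z): return w((a+.5)/5-.5+175,(b+.5)/5-.5+145,z)
E
python3 - <<'E'
from h import *
from scipy.optimize import least_squares
M=[((.029,.15,.023),(50,144)),((.029,-.15,.023),(734,122)),((-.076,.06,.044),(243,393)),((-.076,-.15,.044),(768,378)),((-.04,-.04,.038),(488,298)),((.0,.138,.028),(77,218))]
P=np.array([wc(*b,a[2]) for a,b in M]);C=np.array([a for a,_ in M])
def tf(q,C): c,s=np.cos(q[2]),np.sin(q[2]);return np.c_[q[0]+c*C[:,0]-s*C[:,1],q[1]+s*C[:,0]+c*C[:,1]]
r=least_squares(lambda q:(tf(q,C)-P[:,:2]).ravel(),[.6,.14,0])
print(r.x, (r.fun.reshape(-1,2)*1e3).round(1))
def inv(p): q=r.x;c,s=np.cos(q[2]),np.sin(q[2]);e=p[:2]-q[:2];return np.array([c*e[0]+s*e[1],-s*e[0]+c*e[1]])
for p in[(377,160),(541,156),(541,254),(379,255)]:print("tray",inv(wc(*p,.028))*1e3)
for p in[(626,162),(628,240)]:print("tab rear",inv(wc(*p,.030))*1e3)
s=np.load("scene0.npz");v,u=np.mgrid[:384,:512];z=s["range_z"]
X=(np.stack([(u-s["mtx"][0,2])/s["mtx"][0,0]*z,(v-s["mtx"][1,2])/s["mtx"][1,1]*z,z],-1)-s["t"])@s["R"]
m=(z>0)&(np.hypot(X[...,0],X[...,1])<.95)&(X[...,0]>.2)
for y in np.arange(-.7,.4,.1):
    k=m&(abs(X[...,1]-y)<.05)
    if k.any():
        i=np.argmax(np.where(k,X[...,2],-9));print(round(y,1),X.reshape(-1,3)[i].round(3))
E
```

```text
[0.59873708 0.14518933 0.01344272] [[-2.4  3. ]
 [-3.1 -3.4]
 [ 1.7 -4.6]
 [ 1.6  3.5]
 [ 0.9 -1.4]
 [ 1.3  2.9]]
tray [19.75312183  6.62940071]
tray [ 19.42296369 -63.27132383]
tray [-22.39191537 -61.92090316]
tray [-20.8335645    6.88607805]
tab rear [ 15.58770324 -99.14955654]
tab rear [-17.63559369 -98.83774094]
-0.4 [ 0.636 -0.368  0.215]
-0.3 [ 0.637 -0.35   0.209]
-0.2 [ 0.809 -0.174  0.036]
-0.1 [ 0.786 -0.114  0.084]
-0.0 [ 0.789 -0.045  0.073]
0.1 [0.518 0.098 0.054]
0.2 [0.65  0.196 0.059]
0.3 [0.785 0.348 0.069]
```

```bash
cat >> h.py <<'E'
from scipy.spatial.transform import Rotation as Ro
Q=[0.59874,0.14519,0.01344]
def ch(x,y,z):
    c,s=np.cos(Q[2]),np.sin(Q[2]);return [Q[0]+c*x-s*y,Q[1]+s*x+c*y,z]
def quat(sign):  # tool y along sign*chute x, tool down
    th=Q[2]+sign*np.pi/2
    q=Ro.from_matrix(np.c_[[np.cos(th),np.sin(th),0],[np.sin(th),-np.cos(th),0],[0,0,-1]]).as_quat();return q[[3,0,1,2]]
E
python3 - <<'E'
from h import *
from bench import robot
for s in(1,-1):
    for p in[ch(-.036,-.117,.3),ch(-.036,-.117,.02),ch(-.036,.03,.02)]:
        j=robot.solve_ik(p,quat(s));print(s,None if j is None else np.round(j,2))
robot.move_l([.30,-.56,.40],rate=.25)
robot.move_l([.26,-.44,.42],rate=.25)
s=-1 if robot.solve_ik(ch(-.036,-.117,.3),quat(1)) is None else 1
j=robot.solve_ik(ch(-.036,-.117,.3),quat(1));k=robot.solve_ik(ch(-.036,-.117,.3),quat(-1))
n=robot.read_joint_pos()
s=min([a for a,b in((1,j),(-1,k)) if b is not None],key=lambda a:abs(np.array(j if a==1 else k)-n).max())
robot.reach(ch(-.036,-.117,.3),quat(s))
robot.move_gripper(.06)
import cv2
c=robot.read_camera("wrist");np.savez("w1.npz",**c)
cv2.imwrite("pics/w1.png",cv2.resize(c["image"][:,:,::-1],(800,600)))
print(s,robot.read_t(),robot.read_position(),robot.read_width())
E
```

```text
1 [ 0.31  0.28 -0.57  1.7   0.16  1.21 -0.29]
1 [ 0.21  0.62 -0.48  1.94  0.43  0.69 -0.52]
1 [-0.01  0.66 -0.53  1.88  0.48  0.74 -0.8 ]
-1 [ 0.72  0.46 -1.18  1.67  0.44  1.31  2.61]
-1 [-0.96  1.08  1.26  2.01 -1.22  1.11 -2.23]
-1 [ 0.4   0.97 -1.2   1.85  1.04  1.11  1.95]
1 4.3667 [0.5643029  0.02776267 0.30000799] 0.06035815695205239
```

View pics/w1.png

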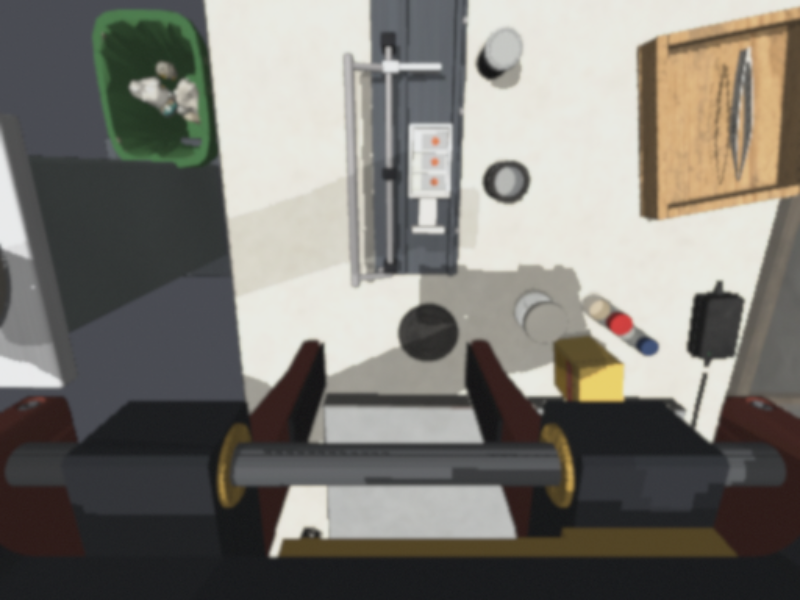

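The wrist view shows the fingers straddling, with the tab's rear edge at about (412–445, 232), the bar running from (348,60) to (356,280) and the shaft from (389,66) to (391,268). I'll check these against the fit.

Run:
```python
from h import *
s=np.load("w1.npz");K,R,t=s["mtx"],s["R"],s["t"];cc=-R.T@t;print(cc)
for n,u,v,z in[("tabL",412,232,.03),("tabR",445,231,.03),("bar",349,100,.044),("bar",353,200,.044),("bar",355,270,.044),("shaft",389,110,.032),("shaft",390,240,.032),("barend",356,286,.044),("can",500,45,.053),("trayL",409,196,.028),("trayR",450,197,.028)]:
    r=R.T@np.linalg.solve(K,[(u+.5)*.64-.5,(v+.5)*.64-.5,1]);p=cc+r*(z-cc[2])/r[2]
    c,sn=np.cos(Q[2]),np.sin(Q[2]);e=p[:2]-Q[:2];print(n,(1e3*np.array([c*e[0]+sn*e[1],-sn*e[0]+c*e[1]])).round(1))
```

```text
[0.562713   0.10706965 0.4616017 ]
tabL [-19.6 -99.1]
tabR [ 14.8 -98. ]
bar [-79.9  24.7]
bar [-78.8 -65.6]
bar [ -78.8 -136.5]
shaft [-43.1  17.7]
shaft [ -42.6 -107.2]
barend [ -78.2 -153.7]
can [54.3 67.2]
trayL [-23.  -62.6]
trayR [ 18.9 -63.6]
```

```bash
sed -i 's/^Q=.*/Q=[0.59674,0.14519,0.01344]/' h.py
python3 - <<'E'
from h import *
from bench import robot
import cv2
robot.move_l(ch(-.036,-.117,.065),quat(1),rate=.2)
f0=np.array(robot.read_ft_force())
st=robot.move_l(ch(-.036,-.117,.0195),quat(1),rate=.04,f_stop=15)
print(st,robot.read_t(),robot.read_position(),np.array(robot.read_ft_force())-f0)
a=robot.read_camera("scene")["image"][:,:,::-1];b=robot.read_camera("wrist")["image"][:,:,::-1]
cv2.imwrite("pics/p2.png",np.hstack([cv2.resize(a[150:300,170:320],(400,400),interpolation=2),cv2.resize(b[0:300,150:400],(333,400),interpolation=2)]))
E
```

```text
False 6.975 [0.56416879 0.02789642 0.02035116] [ 4.49444814 -0.01368071  3.6602124 ]
```

View pics/p2.png

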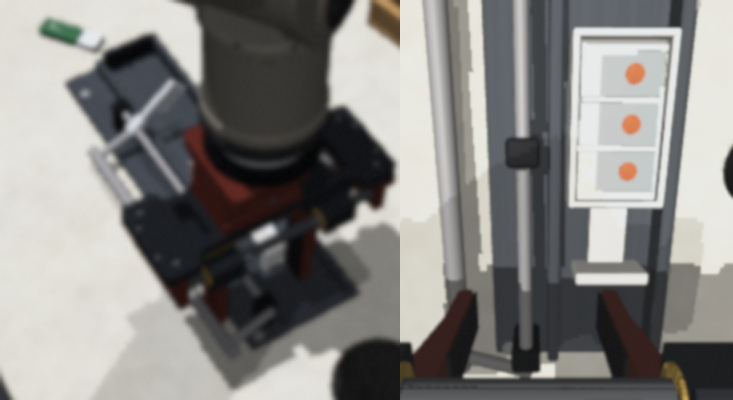

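Run:
```python
from h import *
from bench import robot
import cv2
c=robot.read_camera("wrist");np.savez("w3.npz",**c)
cv2.imwrite("pics/w3.png",cv2.resize(c["image"][190:310,160:360,::-1],(800,480),interpolation=2))
print(robot.read_position(),robot.read_ft_force())
K,R,t=c["mtx"],c["R"],c["t"]
for x in(-.072,):
  for p in[ch(-.0663,-.107,.0204),ch(-.0798,-.107,.0204),ch(-.072,-.107,.0204),ch(-.072,-.095,.0204)]:
    q=K@(R@np.array(p)+t);q=q[:2]/q[2];print(((q-[160,190]+.5)*4).round())
```

```text
[0.56417266 0.02785968 0.02038193] [4.09095509 0.11711341 4.39284838]
[183. 117.]
[101. 117.]
[148. 117.]
[144.  48.]
```

View pics/w3.png

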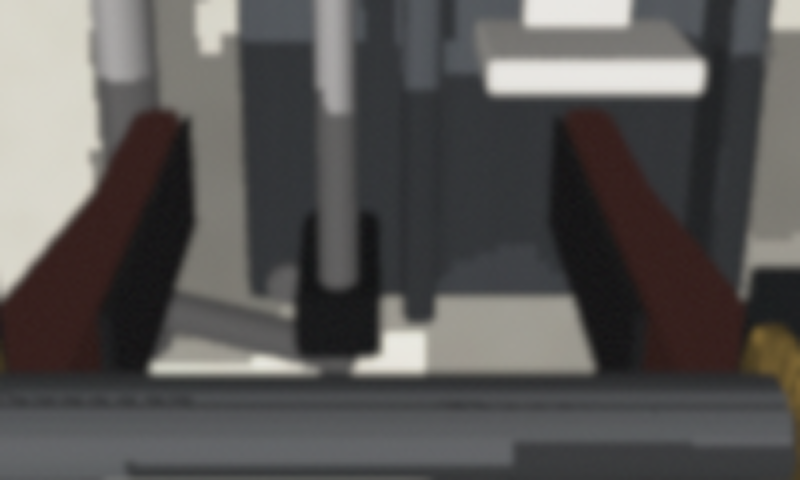

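The finger's outer edge sits only on the inner flank of the bar: the bar centre is at px 124 and the tip spans 138–187, about 6 px/mm. I'll lift, widen the opening, shift outward and press again.

Run:
```python
from h import *
from bench import robot
import cv2
robot.move_l(ch(-.036,-.117,.065),quat(1),rate=.1)
robot.move_gripper(.069)
robot.move_l(ch(-.0387,-.117,.06),quat(1),rate=.1)
f0=np.array(robot.read_ft_force())
st=robot.move_l(ch(-.0387,-.117,.0195),quat(1),rate=.04,f_stop=15)
print(st,robot.read_t(),ch(-.0387,-.117,.0195),robot.read_position(),np.array(robot.read_ft_force())-f0,robot.read_width())
c=robot.read_camera("wrist")
cv2.imwrite("pics/w4.png",cv2.resize(c["image"][100:310,140:400,::-1],(743,600),interpolation=2))
```

```text
False 9.5333 [np.float64(0.5596159278675206), np.float64(0.02768045456516112), 0.0195] [0.5607349  0.02774132 0.02011515] [ 2.46105916 -0.52872915  5.88699394] 0.0688168406235749
```

View pics/w4.png

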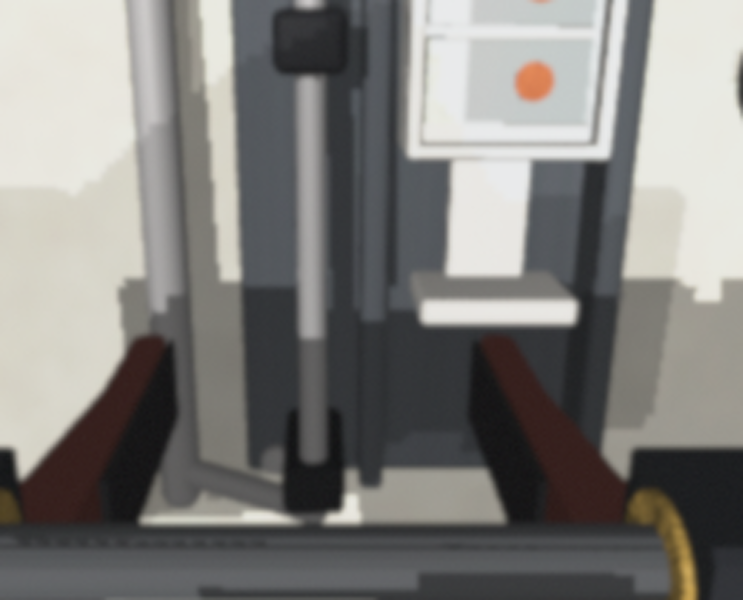

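The bar now sits low, centred at px 173, with the tip at 138–172. I'll slide 3.5 mm inward to centre the tip on the bar, then recheck.

Run:
```python
from h import *
from bench import robot
import cv2
robot.move_l(ch(-.0352,-.117,.019),quat(1),rate=.02,f_stop=15)
print(robot.read_t(),ch(-.0352,-.117,.019),robot.read_position(),robot.read_ft_force())
c=robot.read_camera("wrist");a=robot.read_camera("scene")["image"][:,:,::-1]
cv2.imwrite("pics/w5.png",np.hstack([cv2.resize(a[150:300,170:320],(400,400),interpolation=2),cv2.resize(c["image"][190:290,160:260,::-1],(400,400),interpolation=2)]))
```

```text
9.9083 [np.float64(0.5631156117634788), np.float64(0.027727493149006507), 0.019] [0.56232201 0.02770539 0.01862232] [-0.5468667   0.81491449  3.89402177]
```

View pics/w5.png

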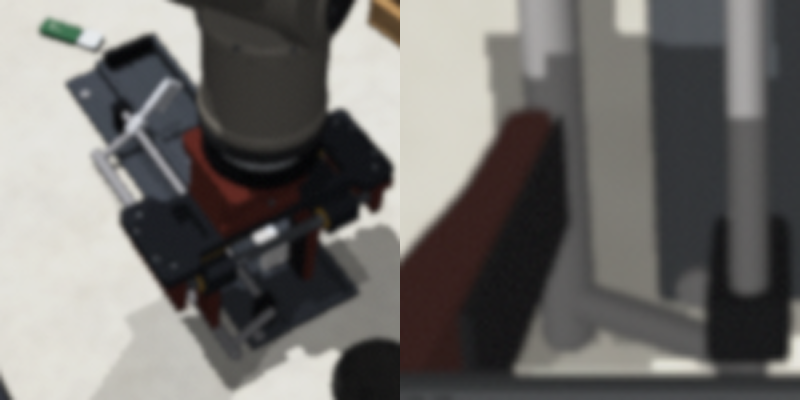

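Run:
```python
from h import *
from bench import robot
import cv2
def inv(p):
    c,s=np.cos(Q[2]),np.sin(Q[2]);e=np.array(p)[:2]-Q[:2];return [1e3*(c*e[0]+s*e[1]),1e3*(-s*e[0]+c*e[1]),1e3*p[2]]
for x,y,r in[(-.034,-.10,.03),(-.034,-.04,.06),(-.034,.0,.06),(-.034,.012,.03),(-.034,.028,.02)]:
    st=robot.move_l(ch(x,y,.019),quat(1),rate=r,f_stop=9)
    print(st,round(robot.read_t(),2),np.round(inv(robot.read_position()),1),np.round(robot.read_ft_force(),2))
    if st:break
c=robot.read_camera("wrist")["image"][:,:,::-1]
cv2.imwrite("pics/w6.png",cv2.resize(c[60:310,140:400],(624,600),interpolation=2))
```

```text
False 10.72 [-33.8 -99.3  19.1] [-0.74 -0.53  2.31]
False 11.88 [-34.1 -39.3  19. ] [-0.33  0.1   3.46]
False 12.69 [-34.    1.6  19.2] [0.34 3.12 3.64]
False 13.24 [-34.   12.1  19. ] [ 0.56 -1.65  3.9 ]
True 13.79 [-34.   20.4  19. ] [-0.19 -0.85  4.51]
```

View pics/w6.png

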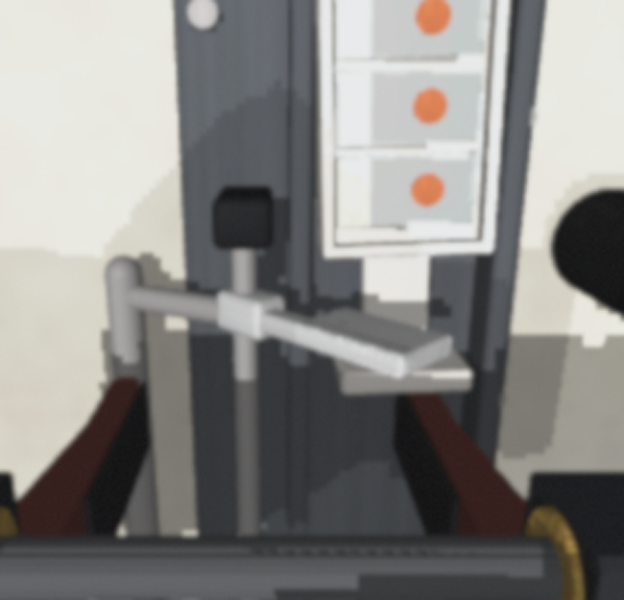

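The tray body is past the leaf and the tab is just ahead of the tip. I'll push again to confirm it is seated rather than stuck.

Run:
```python
from h import *
from bench import robot
import cv2
def inv(p):
    c,s=np.cos(Q[2]),np.sin(Q[2]);e=np.array(p)[:2]-Q[:2];return np.round([1e3*(c*e[0]+s*e[1]),1e3*(-s*e[0]+c*e[1]),1e3*p[2]],1)
st=robot.move_l(ch(-.034,.032,.019),quat(1),rate=.02,f_stop=14)
print(st,robot.read_t(),inv(robot.read_position()),robot.read_ft_force())
c=robot.read_camera("top");np.savez("top2.npz",**c)
cv2.imwrite("pics/t2.png",cv2.resize(c["image"][145:235,175:335,::-1],None,fx=5,fy=5,interpolation=2))
```

```text
True 14.2333 [-34.   20.3  19. ] [ 0.15884397 -1.09320642  5.37904874]
```

View pics/t2.png

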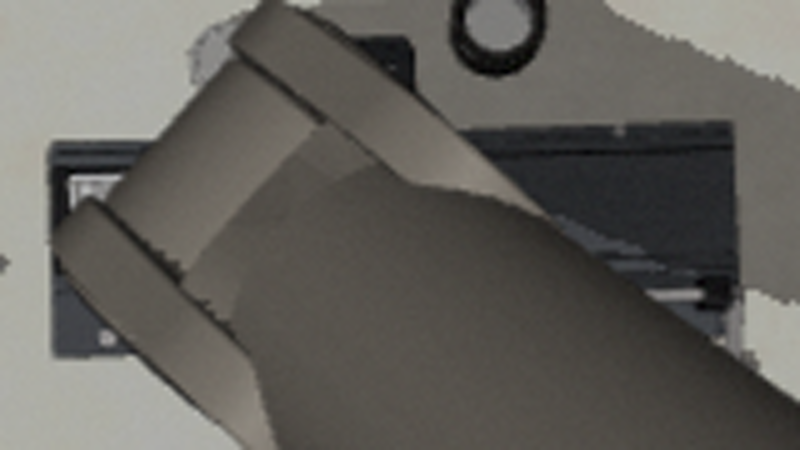

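The tray front is against the stop and a 14 N push moved it no further, so it's home. I'll back off with the bar held, then lift and retreat.

Run:
```python
from h import *
from bench import robot
import cv2
robot.move_l(ch(-.034,.008,.019),quat(1),rate=.04)
robot.move_l(ch(-.034,.006,.07),quat(1),rate=.06)
robot.move_l(ch(-.034,.006,.30),quat(1),rate=.2)
robot.reach([.45,-.12,.35],quat(1))
c=robot.read_camera("top");np.savez("top3.npz",**c)
cv2.imwrite("pics/t3.png",cv2.resize(c["image"][145:235,175:335,::-1],None,fx=5,fy=5,interpolation=2))
print(robot.read_t())
```

```text
18.1833
```

View pics/t3.png

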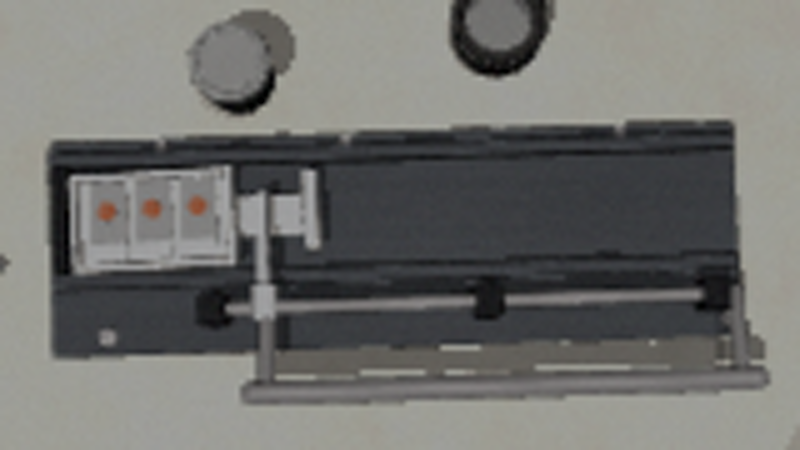

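The tray is flush with the stop (px 70), the leaf has shut over the neck (px 263), and the bystanders in view (loupe, film can) haven't moved.

```bash
python3 -c "
from bench import robot
print(robot.hand_in())"
```

```text
the job is handed in; nothing more can be done
None
```

The tray is home against the end stop with the gate shut behind its body, and I handed the job in just after 18 s on the robot's clock; before the push I had to lift off and press the bar a second time, because the first press caught only its edge.

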